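# Lay the bobbin tin down lid up and put it flush to the rail

### The job

The larger of the two eight-sided tins was left standing on its side. Push it over so that it lies flat on the table with its lid up, then push it along the table until its long side sits flush against the metal rail. Only push it with the fingers, never pick it up, and leave everything else standing and lying where it is.

Things in the scene. Friction and masses are not known exactly. Their poses are not given: they have to be found in the camera images.
- tin: Larger tin: closed, eight-sided (150 x 105 mm, corners cut by 24 mm, 42 mm thick), 0.2-0.45 kg, loose. Starts standing on a long side, 105 mm high. Origin: centre of that side. Axes at start: z up, y level along its length, x level through the thickness, from the lid (brass panel, faces -x, roughly to the robot) to the bottom. Pushed high on the lid it tips, and falls by itself past 22 degrees.
- tin_center (a point): Centre of the larger tin's body, 52.5 mm from its origin along the tin's z and 21 mm behind the lid face; axes as the tin's. 52.5 mm above the table while it stands, 21 mm when it lies flat. Lying lid up, the tin's x axis points down and its z axis lies level, away from the side it stood on.
- rail: A straight aluminium stop rail fixed to the table beyond the tins: 600 mm long, 28 mm high, 22 mm deep. Origin: on the table at the middle of its front face, the face that looks to the robot. Its y axis runs along the rail, its x axis points horizontally away from the robot, square to the front face.
- small_tin: The smaller tin, same look, 96 x 68 x 30 mm, standing on a long side (68 mm high), lid to -x. Leave it standing. Origin under its centre; y along its length. Large and small tin may stand left or right.
- cone_a: Upright cone of grey thread, 54 mm wide at the foot, 128 mm high, between the two tins, rather nearer the robot. Origin under its centre. Leave alone.
- cone_b: Upright cone of blue thread, 54 mm wide, 128 mm high, at the left of the work. Origin under its centre. Leave alone.
- cone_c: Upright cone of yellow thread, 54 mm wide, 128 mm high, at the right of the work. Origin under its centre. Leave alone.
- spool: Small upright thread spool, 26 mm wide, 40 mm high, midway between the tins and nearer to the rail. Origin under its centre. Leave alone.
- jar: Clear jar with metal cap, 64 mm wide, 75 mm high, at the right near the robot. Origin under its centre. Leave alone.
- hoop: Blue embroidery hoop lying flat, a ring 150 mm across and 12 mm high, at the left near the robot. Origin under its centre. Leave alone.
- snips: Thread snips lying flat, 120 mm long, 8 mm high, far right near the robot. Origin under the middle. Leave alone.
Mind the look-alikes: they are no part of the job. Leave any purple look-alike of the tin alone.

How it is judged:
On the way, in this order (a step that is already met when the one before it is completed fails the run):
1. the larger tin lies flat on the table, lid up (angle between tin's own x axis and vertical above 3.05 rad and height (world z) of tin_center below 0.026 m), for 0.2 s.
2. the lying tin is flush against the rail (all of step 1 and x of tin_center in the frame of rail between -0.0585 and -0.045 m and y of tin_center in the frame of rail between -0.25 and 0.25 m and angle between the y axis of tin and the y axis of rail, either way round below 0.07 rad), for 0.2 s.
At the end, for the whole second after the job is handed in: The larger tin lies flat (within 5 degrees), lid up, at rest, its long side within 6 mm of the rail's front face and parallel to it within 4 degrees, its centre at most 250 mm from the rail's middle; every other loose thing is within 20 mm of its start and still stands as it did (all of step 2 and linear speed of tin below 0.02 m/s and angular speed of tin below 0.1 rad/s and distance of each of small_tin, cone_a, cone_b, cone_c, spool, jar, hoop, snips from where it was at the start of the episode below 0.02 m and angle between each of small_tin, cone_a, cone_b, cone_c, spool, jar's own z axis and vertical below 0.3 rad); the robot touches nothing.
It fails at once if the larger tin is picked up off the table (height (world z) of tin_center above 0.068 m).
It fails at once if the larger tin is laid down with its lid underneath (angle between tin's own x axis and vertical below 0.2 rad).
It fails at once if another thing is moved by more than 20 mm (distance of any of small_tin, cone_a, cone_b, cone_c, spool, jar, hoop, snips from where it was at the start of the episode above 0.02 m).
It fails at once if another standing thing is knocked over (angle between any of small_tin, cone_a, cone_b, cone_c, spool, jar's own z axis and vertical above 0.6 rad).
It also fails if it takes over 43 s, if anything falls off the work surface, if the arm or the gripper's body presses on something with over 40 N, if the wrist force passes 120 N, or if a joint passes its speed limit or range.

### The arm

A 6-joint arm with a two-finger parallel gripper is mounted at the origin on the work surface. World frame = base frame: x ahead of the robot, y to its left, z up, the work surface at z = 0. Lengths are in m, angles in rad, forces in N, time in s.
With the tool pointing down it reaches from about 0.225 to 0.875 m from the base axis. Payload 3.4 kg.
Tool frame: the origin (TCP) lies where the fingers leave the gripper's body, on its centre line; the fingertips stand 73 mm ahead of it and the grasp point (between the pads) lies 54 mm ahead of it (manip.pinch_z is the distance from the TCP to the grasp point, in m); z points along the fingers, y is the line along which they close (so a half turn about z gives the same grasp; the last joint's range is limited). The gripper opens to 85 mm and grips with 20 to 120 N. Pads are 22 mm wide; open, the fingers measure 114 mm over their backs; the gripper's body (76 mm by 85 mm) begins 54 mm behind the grasp point. The pads swing forward as they close: fully open they stand 13 mm farther back than shut.
Start: joints at [1.129, 0.276, 1.505, -0, 1.361, -0.121], TCP at [0.181, 0.546, 0.304] pointing down, gripper open.
Joint ranges: [-2.89, 2.89], [-0.75, 2.08], [0.22, 2.7], [-1.18, 4.32], [0.11, 2.71], [-2.7, 2.7]. Speed limits (rad/s): [2.57, 2.57, 3.14, 3.14, 3.14, 3.14].

### API

Orientations are given as a unit quaternion [w, x, y, z].
In Python, from rig import readout, imaging, manip gives the robot as it stands. The module is installed in compiled form; this text tells all that it offers.
- The arm moves only by the tool servo_tool, never from a script. Its argument "moves" is a list of rows, each an object with "dp": the shift along the tool's x, y, z in units of 0.2 m (1.0 is 0.2 m), a list of three; "delta_rot": the turn, a rotation vector about the tool's x, y, z in units of 0.1 rad (1.0 is 0.1 rad), a list of three; "fingers": the opening, from 0 (shut) to 1 (fully open). In form: [{"dp": [dx, dy, dz], "delta_rot": [wx, wy, wz], "fingers": fingers}, ...]. A call has 1 to 5 rows; each row shifts and turns the commanded pose from where the row before left it, along the tool's axes as they then stand; what a row does not reach is not made up. A row lasts 1/10 s, in which the tool goes at most 50 mm and 8.59 degrees, less where a joint would pass 70% of its speed; a pose out of reach is approached as far as the arm can. A call with a number of a shift or a turn outside -1 to 1 is refused whole. A call with a gripper value outside its range is refused whole. The fingers move at their own pace and stop on an object; "force" is the grip in N (left out, the last holds). Time passes only in rows, so rows that do not move let the fingers close. It gives the time, the measured TCP pose, the force, the opening and the grip force at its end, in the units of the state.
- readout.get_state(): the state, without advancing time (a new reading comes with each control period).
- imaging.get_image(name): name is "scene" or "top" or "wrist"; returns (picture, depth): 480x640x3 uint8, red, green, blue; 480x640 float32, m along the optical axis (not along the pixel's ray), 0 where there is no reading.
- imaging.calibration(name): a dict with "intrinsics" (3x3 intrinsics, pixels), "R" (3x3) and "t" (3): a world point X has camera coordinates R X + t; the wrist camera has in their place "hand_eye" (4x4, takes a point from camera to tool coordinates, whose origin is the TCP and whose axes are the flange's). Camera axes: x right, y down, z forward; pixel columns grow to the right and rows downward; lengths in m; the calibration is good to about 2 mm. A picture is of the moment at which its call begins: read the wrist's pose just before it. calibration takes no time and is no camera call.
- manip.sign_off(): hands the job in; it is judged then, once.
The state is a dict: "clock": time; "qpos": joint angles; "qd": joint speeds; "effort": joint torques, N m; "position": TCP position; "ee_rot": TCP orientation; "contact_force": force on the tool from outside, world axes, zero at the start; "moment": the same for the moment, N m; "width": finger opening in m; "gripper_force": force on a finger pad.
Only numpy, scipy, OpenCV 4.12 (cv2) and the standard library are available. Lean on these libraries where they do the work, as an engineer would, in place of code of your own. Each camera call takes 0.05 s, during which the arm holds its last target. There are 200 camera calls.

## Working session

There is one attempt and no reset: what is moved stays moved. The work goes in short steps, Python scripts to look and compute and a tool call to move; the robot and the scene stay as the last step left them, time stands still between calls to the robot, and variables do not carry over. Pictures are saved under pics/ and viewed, at most 10 in all, crops included, and the job is handed in when it is done.

Besides the shell and the picture viewer there is one more tool, called after "Request:" by a JSON object that holds its "api" and its "payload". servo_tool: Moves the arm, as the interface text tells. Its arguments: {"type":"object","properties":{"moves":{"type":"array"},"force":{"type":"number"}},"required":["moves"]}

```bash
mkdir -p pics
python3 - <<'E'
from rig import readout, imaging
import cv2,numpy as np
s=readout.get_state();print({k:np.round(v,3) for k,v in s.items()})
for n in ("top","scene"):
    p,d=imaging.get_image(n);cv2.imwrite(f"pics/{n}0.png",p[...,::-1]);np.savez(f"{n}0.npz",p=p,d=d)
    c=imaging.calibration(n);print(n,{k:np.round(v,4).tolist() for k,v in c.items()})
E
```

```text
{'clock': np.float64(0.0), 'qpos': array([ 1.129,  0.277,  1.506, -0.   ,  1.361, -0.121]), 'qd': array([-0.   ,  0.001,  0.001, -0.001, -0.   , -0.003]), 'effort': array([ 1.0000e-03, -4.1679e+01, -2.4580e+01,  0.0000e+00,  1.1000e-02,
        0.0000e+00]), 'position': array([0.181, 0.545, 0.303]), 'ee_rot': array([-0.   ,  0.16 ,  0.987, -0.001]), 'contact_force': array([-0.638,  0.415,  0.569]), 'moment': array([ 0.013,  0.006, -0.039]), 'gripper_force': np.float64(0.0), 'width': np.float64(0.086)}
top {'intrinsics': [[460.7194, 0.0, 325.6646], [0.0, 460.7194, 243.7029], [0.0, 0.0, 1.0]], 'R': [[-0.0191, -0.9994, -0.0281], [-0.9935, 0.0221, -0.1116], [0.1122, 0.0258, -0.9934]], 't': [-0.0032, 0.4586, 1.0431]}
scene {'intrinsics': [[441.2276, 0.0, 318.4622], [0.0, 441.2276, 239.1571], [0.0, 0.0, 1.0]], 'R': [[0.3354, 0.9421, 0.0009], [0.6133, -0.2176, -0.7593], [-0.7151, 0.2552, -0.6508]], 't': [-0.1231, -0.2243, 1.4011]}
```

View pics/top0.png

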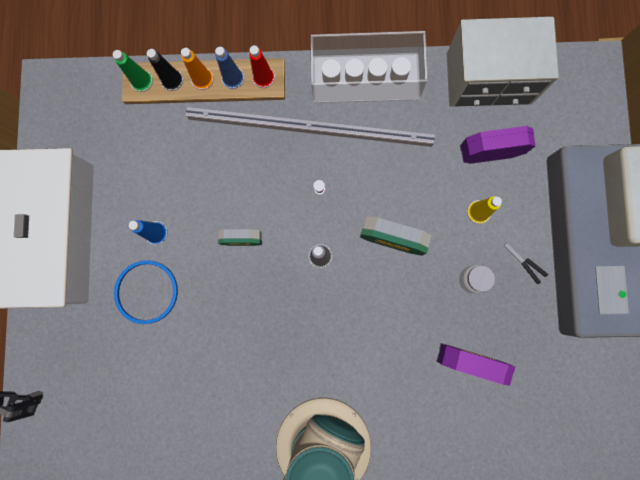

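View pics/scene0.png

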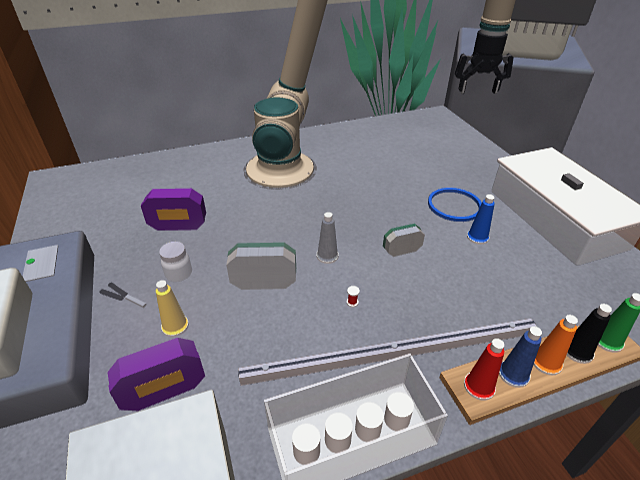

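The top view shows the larger tin at about (395,236), lid (green rim) towards the robot. The rail runs from (187,112) to (433,140), the spool is at (319,187), the grey cone at (320,255), the yellow cone at (482,210) and the jar at (480,279). Next I measure these by depth.

```bash
cat > h.py <<'E'
import numpy as np,cv2
from rig import imaging,readout
def cloud(n,d):
    c=imaging.calibration(n);K=c["intrinsics"];v,u=np.mgrid[:480,:640]
    P=np.stack([(u-K[0][2])/K[0][0]*d,(v-K[1][2])/K[1][1]*d,d],-1)
    return (P-np.array(c["t"]))@np.array(c["R"])   # R^T(P-t)
def rect(P):
    r=cv2.minAreaRect((P[:,:2]*1000).astype(np.float32));return np.round(cv2.boxPoints(r)),np.round(r[0],1),np.round(r[1],1)
E
python3 - <<'E'
from h import *
D=[cloud(n,np.load(n+"0.npz")["d"]) for n in("top","scene")]
t,s=D
def reg(C,x0,x1,y0,y1,z0,z1):
    m=(C[...,0]>x0)&(C[...,0]<x1)&(C[...,1]>y0)&(C[...,1]<y1)&(C[...,2]>z0)&(C[...,2]<z1);return C[m]
print("table z",np.median(t[300:340,200:300,2]))
for px in[(395,228),(239,231),(320,255),(482,210),(480,279),(319,187),(310,128),(200,115),(425,138)]: print(px,np.round(t[px[1],px[0]],3))
for C in D:
    x,y=t[228,395,:2]
    P=reg(C,x-.12,x+.12,y-.11,y+.11,.098,.112);print("tin top",len(P),*rect(P))
    P=reg(C,x-.07,x+.07,y-.1,y+.1,.03,.112);print("tin all",len(P),*rect(P))
    P=reg(C,.5,.85,-.35,.35,.02,.035)
    q=P[np.abs(P[:,0]-(t[128,310,0]-(0.0)+(P[:,1]-t[128,310,1])*(t[115,200,0]-t[138,425,0])/(t[115,200,1]-t[138,425,1])))<.03]
    print("rail",len(q),*rect(q))
for nm,px,r in[("coneA",(320,255),.06),("coneC",(482,210),.06),("jar",(480,279),.05),("spool",(319,187),.03)]:
    x,y=t[px[1],px[0],:2]
    for C in D:
        P=reg(C,x-r,x+r,y-r,y+r,.01,.2);print(nm,len(P),P[:,:3].min(0).round(3),P[:,:3].max(0).round(3))
E
```

```text
table z -8.267751833371018e-05
(395, 228) [ 0.48  -0.164  0.103]
(239, 231) [0.487 0.18  0.069]
(320, 255) [ 0.425 -0.002  0.114]
(482, 210) [ 0.519 -0.359  0.079]
(480, 279) [ 0.368 -0.348  0.074]
(319, 187) [ 0.589 -0.     0.042]
(310, 128) [0.737 0.019 0.026]
(200, 115) [0.778 0.285 0.026]
(425, 138) [ 0.703 -0.252  0.03 ]
tin top 1034 [[ 432. -217.]
 [ 472. -230.]
 [ 508. -118.]
 [ 467. -105.]] [ 469.8 -167.7] [117.7  42.6]
tin all 1604 [[ 426. -233.]
 [ 467. -246.]
 [ 513. -103.]
 [ 472.  -90.]] [ 469.4 -168. ] [150.   43.3]
rail 2444 [[ 658. -337.]
 [ 700. -344.]
 [ 819.  315.]
 [ 777.  323.]] [738.6 -10.9] [670.3  42.1]
tin top 766 [[ 431. -218.]
 [ 476. -231.]
 [ 508. -122.]
 [ 464. -108.]] [ 469.5 -169.8] [114.   46.9]
tin all 2449 [[ 425. -235.]
 [ 470. -249.]
 [ 515. -107.]
 [ 469.  -92.]] [ 469.9 -170.8] [149.4  47.7]
rail 3415 [[ 678. -349.]
 [ 704. -352.]
 [ 801.  316.]
 [ 775.  320.]] [739.7 -16.1] [675.7  25.9]
coneA 347 [ 0.408 -0.022  0.01 ] [0.457 0.027 0.132]
coneA 673 [ 0.421 -0.025  0.01 ] [0.457 0.019 0.13 ]
coneC 537 [ 0.503 -0.388  0.01 ] [ 0.549 -0.349  0.132]
coneC 972 [ 0.519 -0.402  0.01 ] [ 0.555 -0.354  0.13 ]
jar 794 [ 0.34 -0.38  0.01] [ 0.401 -0.319  0.079]
jar 931 [ 0.342 -0.385  0.01 ] [ 0.405 -0.322  0.077]
spool 105 [ 0.582 -0.012  0.01 ] [0.607 0.014 0.044]
spool 159 [ 0.578 -0.015  0.011] [0.607 0.01  0.041]
```

```bash
cat >> h.py <<'E'
def rail(C):
    m=(C[...,2]>.022)&(C[...,2]<.036)&(C[...,0]>.6)&(C[...,0]<.85)&(np.abs(C[...,1])<.32)
    P=C[m];q=P[np.abs(P[:,0]-(.735+.14*P[:,1]))<.025]
    for w in(.02,.014):
        k=np.polyfit(q[:,1],q[:,0],1);q=q[np.abs(q[:,0]-np.polyval(k,q[:,1]))<w]
    r=(q[:,0]-np.polyval(k,q[:,1]))*np.cos(np.arctan(k[0]))
    return k,np.percentile(r,[1,5,50,95,99]).round(4),q[:,1].min(),q[:,1].max(),len(q)
E
python3 - <<'E'
from h import *
for n in("top","scene"): print(n,rail(cloud(n,np.load(n+"0.npz")["d"])))
s=readout.get_state();print(s["position"])
yh=np.array([.306,.952]);xh=np.array([.952,-.306])
R=np.array([[-.949,.316,0],[.316,.949,0],[0,0,-1]])
g=np.array([*(np.array([.470,-.169])-xh*.085),.21]);print(g,R.T@(g-s["position"])/.2)
E
```

```text
top (array([0.14451856, 0.74075788]), array([-0.0106, -0.0096, -0.0002,  0.0104,  0.0118]), np.float64(-0.27356600799668235), np.float64(0.3199824508685612), 2360)
scene (array([0.14390377, 0.74339636]), array([-0.0126, -0.011 ,  0.0005,  0.0093,  0.0102]), np.float64(-0.2770609842276064), np.float64(0.31888318136837746), 3219)
[0.18115836 0.54534528 0.30314644]
[ 0.38908 -0.14299  0.21   ] [-2.07415791 -2.9376347   0.46573219]
```

Request:
{"api": "servo_tool", "payload": {"moves": [{"dp": [-0.13,-0.19,0.0],"delta_rot": [0,0,0],"fingers": 0.6},{"dp": [-0.13,-0.19,0.0],"delta_rot": [0,0,0],"fingers": 0.6},{"dp": [-0.13,-0.19,0.0],"delta_rot": [0,0,0],"fingers": 0.6},{"dp": [-0.13,-0.19,0.0],"delta_rot": [0,0,0],"fingers": 0.6},{"dp": [-0.13,-0.19,0.0],"delta_rot": [0,0,0],"fingers": 0.6}]}}

```text
clock: 0.6
position: [0.2446, 0.3225, 0.3035]
ee_rot: [0.0, 0.159, 0.987, -0.0]
contact_force: [1.0, -0.3, 1.0]
width: 0.0514
gripper_force: 0.0
```

Request:
{"api": "servo_tool", "payload": {"moves": [{"dp": [-0.13,-0.19,0.0],"delta_rot": [0,0,0],"fingers": 0.6},{"dp": [-0.13,-0.19,0.0],"delta_rot": [0,0,0],"fingers": 0.6},{"dp": [-0.13,-0.19,0.0],"delta_rot": [0,0,0],"fingers": 0.6},{"dp": [-0.13,-0.19,0.0],"delta_rot": [0,0,0],"fingers": 0.6},{"dp": [-0.13,-0.19,0.0],"delta_rot": [0,0,0],"fingers": 0.6}]}}

```text
clock: 1.1
position: [0.308, 0.1014, 0.3039]
ee_rot: [0.0, 0.159, 0.987, 0.0]
contact_force: [1.5, -0.5, 0.5]
width: 0.0512
gripper_force: 0.0
```

Request:
{"api": "servo_tool", "payload": {"moves": [{"dp": [-0.13,-0.19,0.05],"delta_rot": [0,0,0],"fingers": 0.6},{"dp": [-0.13,-0.19,0.05],"delta_rot": [0,0,0],"fingers": 0.6},{"dp": [-0.13,-0.19,0.05],"delta_rot": [0,0,0],"fingers": 0.6},{"dp": [-0.13,-0.19,0.05],"delta_rot": [0,0,0],"fingers": 0.6},{"dp": [0,0,0],"delta_rot": [0,0,0],"fingers": 0.6}]}}

```text
clock: 1.6
position: [0.3601, -0.0788, 0.2629]
ee_rot: [-0.0, 0.163, 0.987, -0.001]
contact_force: [0.0, 0.2, 0.3]
width: 0.0513
gripper_force: 0.0
```

Request:
{"api": "servo_tool", "payload": {"moves": [{"dp": [-0.06,-0.09,0.08],"delta_rot": [0,0,0],"fingers": 0.6},{"dp": [-0.06,-0.09,0.14],"delta_rot": [0,0,0],"fingers": 0.6},{"dp": [-0.06,-0.08,0.15],"delta_rot": [0,0,0],"fingers": 0.6},{"dp": [-0.06,0,0.15],"delta_rot": [0,0,0],"fingers": 0.6},{"dp": [0,0,0],"delta_rot": [0,0,0],"fingers": 0.6}]}}

```text
clock: 2.1
position: [0.387, -0.1375, 0.1571]
ee_rot: [-0.003, 0.16, 0.987, 0.001]
contact_force: [0.0, 1.7, -0.0]
width: 0.0512
gripper_force: 0.0
```

Run:
```python
from h import *
p,d=imaging.get_image("scene");cv2.imwrite("pics/s1.png",cv2.resize(p[150:350,150:450,::-1],None,fx=2,fy=2))
s=readout.get_state();print(s["position"],s["contact_force"])
```

```text
[ 0.38717114 -0.13736223  0.15868183] [-0.61194062  1.28411747  0.79146728]
```

View pics/s1.png

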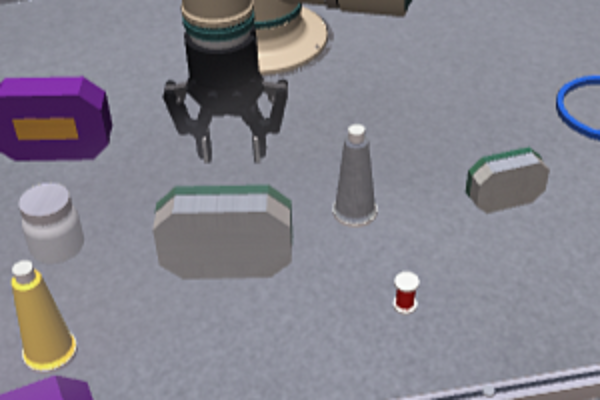

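The crop shows the fingers at (205,155) and (258,155), centred behind the tin's top edge and clear of the grey cone. I push next.

Request:
{"api": "servo_tool", "payload": {"moves": [{"dp": [-0.06,-0.01,0],"delta_rot": [0,0,0],"fingers": 0.6},{"dp": [-0.06,-0.01,0],"delta_rot": [0,0,0],"fingers": 0.6},{"dp": [-0.06,-0.01,0],"delta_rot": [0,0,0],"fingers": 0.6},{"dp": [-0.05,0,0],"delta_rot": [0,0,0],"fingers": 0.6},{"dp": [-0.04,0,0],"delta_rot": [0,0,0],"fingers": 0.6}]}}

```text
clock: 2.65
position: [0.4388, -0.1616, 0.1604]
ee_rot: [0.001, 0.16, 0.987, -0.0]
contact_force: [-0.1, -0.2, 0.9]
width: 0.0514
gripper_force: 0.6
```

Request:
{"api": "servo_tool", "payload": {"moves": [{"dp": [-0.04,0,0],"delta_rot": [0,0,0],"fingers": 0.6},{"dp": [-0.04,0,0],"delta_rot": [0,0,0],"fingers": 0.6},{"dp": [-0.04,0,0],"delta_rot": [0,0,0],"fingers": 0.6}]}}

```text
clock: 2.95
position: [0.4608, -0.1688, 0.1598]
ee_rot: [-0.0, 0.16, 0.987, 0.0]
contact_force: [0.2, 0.0, 0.4]
width: 0.0511
gripper_force: 0.2
```

Run:
```python
from h import *
p,d=imaging.get_image("scene");cv2.imwrite("pics/s2.png",cv2.resize(p[150:350,150:450,::-1],None,fx=2,fy=2))
```

```text
(no output)
```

View pics/s2.png

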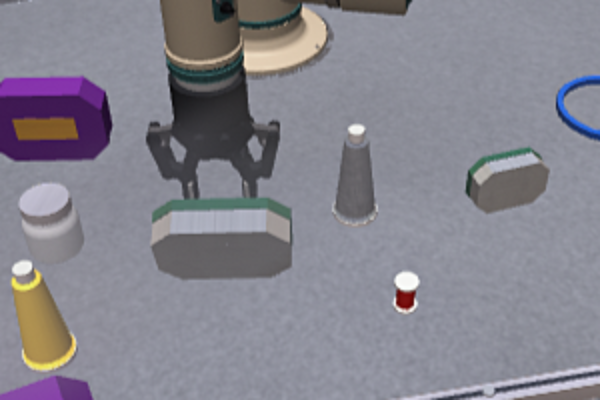

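The tin is tilting: its bottom edge stays at row 275 while the top edge has moved forward. I keep pushing.

Request:
{"api": "servo_tool", "payload": {"moves": [{"dp": [-0.04,0,0],"delta_rot": [0,0,0],"fingers": 0.6},{"dp": [-0.04,0,0],"delta_rot": [0,0,0],"fingers": 0.6},{"dp": [-0.04,0,0],"delta_rot": [0,0,0],"fingers": 0.6},{"dp": [-0.03,0,0],"delta_rot": [0,0,0],"fingers": 0.6},{"dp": [0,0,0],"delta_rot": [0,0,0],"fingers": 0.6}]}}

```text
clock: 3.5
position: [0.4898, -0.1787, 0.1599]
ee_rot: [0.001, 0.16, 0.987, -0.0]
contact_force: [0.9, -0.8, 0.4]
width: 0.0514
gripper_force: 0.0
```

Request:
{"api": "servo_tool", "payload": {"moves": [{"dp": [0.1,0,0],"delta_rot": [0,0,0],"fingers": 0.6},{"dp": [0.2,0,0],"delta_rot": [0,0,0],"fingers": 0.6},{"dp": [0.2,0,0],"delta_rot": [0,0,0],"fingers": 0.6},{"dp": [0.1,0,0],"delta_rot": [0,0,0],"fingers": 0.6}]}}

```text
clock: 3.9
position: [0.3708, -0.1383, 0.1592]
ee_rot: [-0.002, 0.16, 0.987, 0.001]
contact_force: [0.5, -0.8, 0.4]
width: 0.0516
gripper_force: 0.0
```

```bash
cat >> h.py <<'E'
def tin(z0=.034,z1=.05,xr=(.48,.7),yr=(-.32,-.06)):
    out=[]
    for n in("top","scene"):
        p,d=imaging.get_image(n);C=cloud(n,d);np.savez("last_"+n,p=p,d=d)
        m=(C[...,2]>z0)&(C[...,2]<z1)&(C[...,0]>xr[0])&(C[...,0]<xr[1])&(C[...,1]>yr[0])&(C[...,1]<yr[1])
        m=m.astype(np.uint8);k,l,st,_=cv2.connectedComponentsWithStats(m);P=C[l==1+np.argmax(st[1:,4])]
        b,c,wh=rect(P);i=np.argmax([np.linalg.norm(b[1]-b[0]),np.linalg.norm(b[2]-b[1])]);e=b[i+1]-b[i]
        print(n,len(P),"c",c,"size",wh,"yaw-slope",round(e[0]/e[1],3),"z",np.median(P[:,2]).round(4))
E
python3 - <<'E'
from h import *
tin();s=readout.get_state();print(s["position"],s["clock"])
cv2.imwrite("pics/s3.png",np.load("last_top.npz")["p"][80:340,150:560,::-1])
E
```

```text
top 2731 c [ 541. -191.] size [150.1 106.2] yaw-slope 0.329 z 0.0418
scene 2558 c [ 540.  -193.9] size [149.5 109.4] yaw-slope 0.308 z 0.0411
[ 0.37128107 -0.13849436  0.15953415] 4.0
```

View pics/s3.png

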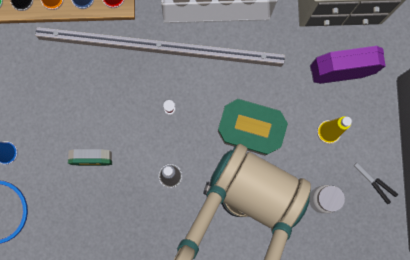

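The tin lies lid up (crop, centre ≈ (252,126)), and everything else stands. I'll slide it about 45 mm to the left from its right end, to gain margin on the 250 mm limit, then push it to the rail.

Request:
{"api": "servo_tool", "payload": {"moves": [{"dp": [-0.17,-0.1,0],"delta_rot": [0,0,0],"fingers": 0},{"dp": [-0.18,-0.11,0],"delta_rot": [0,0,0],"fingers": 0},{"dp": [-0.18,-0.11,0],"delta_rot": [0,0,0],"fingers": 0},{"dp": [-0.18,-0.11,0],"delta_rot": [0,0,0],"fingers": 0},{"dp": [-0.18,-0.11,0],"delta_rot": [0,0,0],"fingers": 0}]}}

```text
clock: 4.5
position: [0.512, -0.3011, 0.1598]
ee_rot: [0.001, 0.16, 0.987, -0.0]
contact_force: [0.7, -0.4, 0.3]
width: -0.0002
gripper_force: 0.0
```

Request:
{"api": "servo_tool", "payload": {"moves": [{"dp": [0,0,0.05],"delta_rot": [0,0,0],"fingers": 0},{"dp": [0,0,0.05],"delta_rot": [0,0,0],"fingers": 0},{"dp": [0,0,0],"delta_rot": [0,0,0],"fingers": 0}]}}

```text
clock: 4.8
position: [0.5084, -0.2976, 0.1376]
ee_rot: [-0.002, 0.16, 0.987, 0.001]
contact_force: [-1.3, 0.2, -1.0]
width: 0.0003
gripper_force: 0.0
```

Request:
{"api": "servo_tool", "payload": {"moves": [{"dp": [0,0,0.1],"delta_rot": [0,0,0],"fingers": 0},{"dp": [0,0,0.1],"delta_rot": [0,0,0],"fingers": 0},{"dp": [0,0,0.04],"delta_rot": [0,0,0],"fingers": 0},{"dp": [0,0.04,0],"delta_rot": [0,0,0],"fingers": 0},{"dp": [0,0.05,0],"delta_rot": [0,0,0],"fingers": 0}]}}

```text
clock: 5.3
position: [0.5157, -0.2813, 0.0925]
ee_rot: [0.0, 0.16, 0.987, -0.0]
contact_force: [-0.4, -0.4, 0.5]
width: 0.0004
gripper_force: 0.0
```

Request:
{"api": "servo_tool", "payload": {"moves": [{"dp": [0,0.05,0],"delta_rot": [0,0,0],"fingers": 0},{"dp": [0,0.05,0],"delta_rot": [0,0,0],"fingers": 0},{"dp": [0,0.05,0],"delta_rot": [0,0,0],"fingers": 0},{"dp": [0,0.05,0],"delta_rot": [0,0,0],"fingers": 0},{"dp": [0,0.04,0],"delta_rot": [0,0,0],"fingers": 0}]}}

```text
clock: 5.8
position: [0.5314, -0.2363, 0.0928]
ee_rot: [0.001, 0.159, 0.987, -0.001]
contact_force: [-1.6, -5.3, 4.8]
width: 0.0003
gripper_force: 2.9
```

Run:
```python
from h import *
tin()
```

```text
top 2026 c [ 558.9 -134.8] size [121.9 105.9] yaw-slope 0.316 z 0.0418
scene 2469 c [ 550.3 -162.6] size [177.5 109.8] yaw-slope 0.308 z 0.0411
```

Request:
{"api": "servo_tool", "payload": {"moves": [{"dp": [0,-0.1,0],"delta_rot": [0,0,0],"fingers": 0},{"dp": [0,0,-0.1],"delta_rot": [0,0,0],"fingers": 0},{"dp": [0,0,-0.2],"delta_rot": [0,0,0],"fingers": 0},{"dp": [0.05,0,-0.1],"delta_rot": [0,0,0],"fingers": 0},{"dp": [0.15,0.1,0],"delta_rot": [0,0,0],"fingers": 0}]}}

```text
clock: 6.4
position: [0.496, -0.2263, 0.1748]
ee_rot: [0.005, 0.161, 0.987, -0.001]
contact_force: [0.0, 0.7, -0.4]
width: 0.0002
gripper_force: 0.0
```

Request:
{"api": "servo_tool", "payload": {"moves": [{"dp": [0.15,0.1,0],"delta_rot": [0,0,0],"fingers": 0.2},{"dp": [0.15,0.1,0],"delta_rot": [0,0,-0.5],"fingers": 0.6},{"dp": [0.15,0.1,0],"delta_rot": [0,0,-0.6],"fingers": 0.6},{"dp": [0,0,0],"delta_rot": [0,0,-0.54],"fingers": 0.6},{"dp": [0,0,0],"delta_rot": [0,0,0],"fingers": 0.6}]}}

```text
clock: 6.9
position: [0.4237, -0.138, 0.1716]
ee_rot: [-0.0, 0.078, 0.997, 0.001]
contact_force: [-0.2, 0.4, -0.3]
width: 0.0513
gripper_force: 0.0
```

Run:
```python
from h import *
tin()
cv2.imwrite("pics/s4.png",np.load("last_top.npz")["p"][80:340,150:560,::-1])
```

```text
top 1288 c [ 577.9 -141.4] size [ 94.4 155.9] yaw-slope -0.258 z 0.0418
scene 2562 c [ 554.7 -149.6] size [150.2 109.1] yaw-slope 0.292 z 0.0411
```

View pics/s4.png

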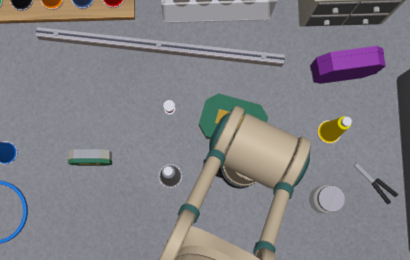

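Crop: the tin is partly hidden by the wrist at about (235,115), with the gripper behind it and clear of the grey cone. I lower the fingers and push towards the rail.

Request:
{"api": "servo_tool", "payload": {"moves": [{"dp": [0,0,0.15],"delta_rot": [0,0,0.07],"fingers": 0.6},{"dp": [0,0,0.16],"delta_rot": [0,0,0],"fingers": 0.6},{"dp": [0,0,0.1],"delta_rot": [0,0,0],"fingers": 0.6},{"dp": [-0.05,0,0],"delta_rot": [0,0,0],"fingers": 0.6},{"dp": [-0.07,0,0],"delta_rot": [0,0,0],"fingers": 0.6}]}}

```text
clock: 7.5
position: [0.4495, -0.144, 0.0898]
ee_rot: [-0.0, 0.083, 0.997, 0.0]
contact_force: [1.0, -0.9, 1.1]
width: 0.0512
gripper_force: 0.0
```

Request:
{"api": "servo_tool", "payload": {"moves": [{"dp": [-0.06,0,0],"delta_rot": [0,0,0],"fingers": 0.6},{"dp": [-0.05,0,0],"delta_rot": [0,0,0],"fingers": 0.6},{"dp": [-0.05,0,0],"delta_rot": [0,0,0],"fingers": 0.6},{"dp": [-0.05,0,0],"delta_rot": [0,0,0],"fingers": 0.6},{"dp": [-0.05,0,0],"delta_rot": [0,0,0],"fingers": 0.6}]}}

```text
clock: 8.0
position: [0.4993, -0.1518, 0.09]
ee_rot: [-0.001, 0.082, 0.997, 0.0]
contact_force: [-3.0, -0.7, 2.7]
width: 0.051
gripper_force: 1.6
```

Run:
```python
from h import *
tin();s=readout.get_state();print(s["position"],s["ee_rot"],s["contact_force"])
```

```text
top 477 c [582.1 -86.7] size [ 33.1 101.2] yaw-slope -3.92 z 0.0419
scene 2684 c [ 566.1 -146. ] size [150.  116.2] yaw-slope 0.19 z 0.0411
[ 0.50156709 -0.15240514  0.09009418] [ 1.33514173e-03  8.17742607e-02  9.96649951e-01 -2.49041455e-04] [-0.01911867 -0.68358071 -0.22167439]
```

Request:
{"api": "servo_tool", "payload": {"moves": [{"dp": [-0.05,0,0],"delta_rot": [0,0,-0.1],"fingers": 0.6},{"dp": [-0.05,0,0],"delta_rot": [0,0,-0.1],"fingers": 0.6},{"dp": [-0.05,0,0],"delta_rot": [0,0,0],"fingers": 0.6},{"dp": [-0.05,0,0],"delta_rot": [0,0,0],"fingers": 0.6},{"dp": [-0.05,0,0],"delta_rot": [0,0,0],"fingers": 0.6}]}}

```text
clock: 8.6
position: [0.5501, -0.1594, 0.0897]
ee_rot: [-0.0, 0.072, 0.997, 0.0]
contact_force: [-2.1, 0.8, -1.8]
width: 0.0515
gripper_force: 0.7
```

Request:
{"api": "servo_tool", "payload": {"moves": [{"dp": [-0.05,0,0],"delta_rot": [0,0,0],"fingers": 0.6},{"dp": [-0.04,0,0],"delta_rot": [0,0,0],"fingers": 0.6},{"dp": [-0.03,0,0],"delta_rot": [0,0,0],"fingers": 0.6},{"dp": [0,0,0],"delta_rot": [0,0,0],"fingers": 0.6}]}}

```text
clock: 9.0
position: [0.5743, -0.1631, 0.09]
ee_rot: [0.001, 0.072, 0.997, -0.0]
contact_force: [1.1, -0.2, -0.6]
width: 0.0512
gripper_force: 0.0
```

Run:
```python
from h import *
tin(xr=(.48,.72));s=readout.get_state();print(s["position"],s["ee_rot"],s["contact_force"])
```

```text
top 401 c [658.1 -92.5] size [32.9 91.6] yaw-slope -2.529 z 0.0417
scene 3174 c [ 637.9 -154.5] size [149.8 114.2] yaw-slope 0.142 z 0.041
[ 0.57347428 -0.16296796  0.09013549] [ 7.06586150e-04  7.18942047e-02  9.97412007e-01 -1.08108756e-04] [-0.61875453  0.62250027  0.05454175]
```

Request:
{"api": "servo_tool", "payload": {"moves": [{"dp": [-0.03,0,0],"delta_rot": [0,0,0],"fingers": 0.6},{"dp": [-0.02,0,0],"delta_rot": [0,0,0],"fingers": 0.6},{"dp": [-0.02,0,0],"delta_rot": [0,0,0],"fingers": 0.6}]}}

```text
clock: 9.4
position: [0.5858, -0.1646, 0.09]
ee_rot: [-0.001, 0.072, 0.997, 0.0]
contact_force: [-5.8, -0.5, 4.8]
width: 0.0509
gripper_force: 2.6
```

Request:
{"api": "servo_tool", "payload": {"moves": [{"dp": [-0.01,0,0],"delta_rot": [0,0,0],"fingers": 0.6},{"dp": [-0.01,0,0],"delta_rot": [0,0,0],"fingers": 0.6}]}}

```text
clock: 9.6
position: [0.5894, -0.1651, 0.09]
ee_rot: [-0.002, 0.072, 0.997, 0.0]
contact_force: [-8.8, 1.0, 6.9]
width: 0.0512
gripper_force: 4.6
```

Request:
{"api": "servo_tool", "payload": {"moves": [{"dp": [-0.01,0,0],"delta_rot": [0,0,0],"fingers": 0.6},{"dp": [0,0,0],"delta_rot": [0,0,0],"fingers": 0.6}]}}

```text
clock: 9.8
position: [0.5897, -0.1651, 0.0899]
ee_rot: [-0.004, 0.072, 0.997, 0.0]
contact_force: [-10.4, 1.2, 8.4]
width: 0.0511
gripper_force: 5.2
```

Run:
```python
from h import *
tin(xr=(.48,.72))
C=cloud("scene",np.load("last_scene.npz")["d"])
m=(C[...,2]>.036)&(C[...,2]<.05)&(C[...,0]>.6)&(C[...,0]<.72)&(C[...,1]>-.26)&(C[...,1]<-.06)
P=C[m];d=(P[:,0]-.731)*.9898-P[:,1]*.1427;print("far side to rail front",np.percentile(d,[95,98,99.5,100]).round(4))
```

```text
top 345 c [675.4 -93.3] size [30.3 92.2] yaw-slope -2.27 z 0.0419
scene 3278 c [ 652.4 -156.6] size [149.9 113.3] yaw-slope 0.149 z 0.041
far side to rail front [-0.0036 -0.0011 -0.0001  0.0007]
```

Position has stalled, the force is rising and the measured gap is about 0 mm, so the tin is flush. I withdraw.

Request:
{"api": "servo_tool", "payload": {"moves": [{"dp": [0.04,0,0],"delta_rot": [0,0,0],"fingers": 0.6},{"dp": [0.1,0,0],"delta_rot": [0,0,0],"fingers": 0.6},{"dp": [0.15,0,-0.05],"delta_rot": [0,0,0],"fingers": 0.6},{"dp": [0.1,0,-0.2],"delta_rot": [0,0,0],"fingers": 0.6},{"dp": [0.1,0,-0.2],"delta_rot": [0,0,0],"fingers": 0.6}]}}

```text
clock: 10.4
position: [0.4954, -0.1516, 0.18]
ee_rot: [0.0, 0.072, 0.997, 0.0]
contact_force: [1.6, -1.2, 0.3]
width: 0.0513
gripper_force: 0.0
```

Request:
{"api": "servo_tool", "payload": {"moves": [{"dp": [0.15,0,-0.2],"delta_rot": [0,0,0],"fingers": 0.6},{"dp": [0.15,0,-0.1],"delta_rot": [0,0,0],"fingers": 0.6},{"dp": [0,0,0],"delta_rot": [0,0,0],"fingers": 0.6}]}}

```text
clock: 10.7
position: [0.4354, -0.143, 0.2432]
ee_rot: [0.003, 0.072, 0.997, -0.001]
contact_force: [0.6, -1.2, -0.0]
width: 0.0514
gripper_force: 0.0
```

Run:
```python
from h import *
tin(z0=.036,xr=(.55,.76))
for n in("top","scene"):
    C=cloud(n,np.load("last_"+n+".npz")["d"]);m=(C[...,2]>.036)&(C[...,2]<.05)&(C[...,0]>.55)&(C[...,0]<.72)&(C[...,1]>-.26)&(C[...,1]<-.06)
    P=C[m];d=(P[:,0]-.731)*.9898-P[:,1]*.1427;print(np.percentile(d,[.5,98,99.5]).round(4))
cv2.imwrite("pics/s5.png",np.load("last_top.npz")["p"][80:340,150:560,::-1])
```

```text
top 2291 c [ 655.5 -154.3] size [150.2 106.8] yaw-slope 0.148 z 0.042
scene 3186 c [ 654.3 -157. ] size [150.3 109. ] yaw-slope 0.162 z 0.041
[-0.1048 -0.0026 -0.0007]
[-0.1047 -0.0012 -0.0002]
```

View pics/s5.png

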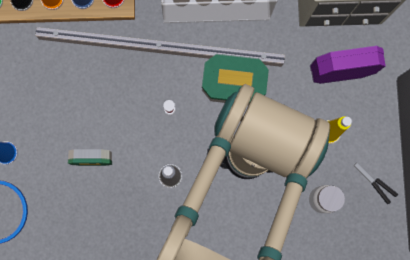

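The tin lies flush against the rail at about (235,78), lid up, with a gap under 1 mm and parallel within 1°. The other things are unmoved, so I hand in.

```bash
python3 -c "
from rig import manip;print(manip.sign_off())"
```

```text
the job is handed in; nothing more can be done
None
```

I tipped the larger tin over, and it now lies flat, lid up, flush against the rail (gap under 1 mm, parallel within about 1°). In the last picture everything else still stands where it was, and I handed the job in about 11 s in; no verdict came back.

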